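Test the bench stop and put the machine back in service

ROBOT

A 6-joint arm with a two-finger parallel gripper is mounted at the origin on the work surface; the furniture and walls round the work are solid. World frame = base frame: x ahead of the robot, y to its left, z up, the work surface at z = 0. Lengths are in m, angles in rad, forces in N, time in s.
With the tool pointing down it reaches from about 0.35 to 0.975 m from the base axis. Payload 4.9 kg.
Tool frame: the origin (TCP) lies between the finger pads; the fingertips stand 22 mm ahead of it and the grasp point (between the pads) lies 3 mm ahead of it; z points along the fingers, y is the line along which they close (so a half turn about z gives the same grasp; the last joint's range is limited). The gripper opens to 85 mm and grips with 20 to 120 N. Pads are 22 mm wide; open, the fingers measure 114 mm over their backs; the gripper's body (76 mm by 85 mm) begins 54 mm behind the grasp point. The pads swing forward as they close: fully open they stand 13 mm farther back than shut.
Start: joints at [-1.275, 0.053, 1.613, -0, 1.476, -0.119], TCP at [0.252, -0.572, 0.253] pointing down, gripper open.
Joint ranges: [-3.01, 3.01], [-1.01, 2.22], [0.06, 2.58], [-1.02, 4.17], [0.09, 2.62], [-3.14, 3.14]. Speed limits (rad/s): [2.57, 2.57, 3.14, 3.14, 3.14, 3.14].

INTERFACE

Orientations are given as a unit quaternion [w, x, y, z].
In Python, from plant import state, grab_frame, get_calibration, job_done, recognise, regions_of gives the robot as it stands.
- The arm moves only by the tool apply_moves, never from a script. Its argument "targets" is a list of rows, each an object with "translation": the shift along the tool's x, y, z normalised to -1 to 1, where 1 is 100 mm, a list of three; "twist": the turn about the tool's z normalised to -1 to 1, where 1 is 0.1 rad; "hand": the opening, from 0 (shut) to 1 (fully open). A call has 1 to 8 rows; each row shifts and turns the commanded pose from where the row before left it, along the tool's axes as they then stand; what a row does not reach is not made up. A row lasts 1/10 s, in which the tool goes at most 50 mm and 8.59 degrees, less where a joint would pass 70% of its speed; a pose out of reach is approached as far as the arm can. A call with a number of a shift or a turn outside -1 to 1 is refused whole. A call with a gripper value outside its range is refused whole. The fingers move at their own pace and stop on an object; the grip force is fixed at half the most. Time passes only in rows, so rows that do not move let the fingers close. It gives the time, the measured TCP pose, the force, the opening and the grip force at its end, in the units of the state.
- state(): the state, without advancing time (a new reading comes with each control period).
- grab_frame(name): name is "scene" or "top" or "wrist"; returns the picture (480x640x3 uint8, red, green, blue); there is no depth.
- get_calibration(name): a dict with "camera_matrix" (3x3 intrinsics, pixels), "pose" (4x4, takes a point from camera to world coordinates). Camera axes: x right, y up, looking along -z (the intrinsics and any distortion apply to the point x, -y, -z); pixel columns grow to the right and rows downward; lengths in m; the calibration is good to about 2 mm. A picture is of the moment at which its call begins: read the wrist's pose just before it. get_calibration takes no time and is no camera call; for the wrist camera it gives the pose at the moment of the call.
- job_done(): hands the job in; it is judged then, once.
Trained networks look in the newest picture that a camera, given by its name, has taken for a name from the list of things; names that differ only in an ending like _2 or _b are one class to them, and where a whole thing is asked for, a point or a joint stands for the part that bears it (a point fixed in the world has none). Each returns a list of dicts, best first, with "score" (0 to 1); they miss things now and then, are a little off and sometimes report something else, mostly with a low value. They report only what shows in the picture. A call takes as long as a camera call. They do not tell look-alikes from the thing itself.
- recognise(camera, query): "point" ([x, y, z] in m, in world coordinates, good to about 4 mm: the middle of the surface that is visible of it).
- regions_of(camera, query): "pixels" (480x640 bool, what is visible of it).
The state is a dict: "time": time; "joint_pos": joint angles; "joint_vel": joint speeds; "joint_efforts": joint torques, N m; "tool_pos": TCP position; "tool_rot": TCP orientation; "contact_force": force on the tool from outside, world axes, zero at the start; "ft_torque": the same for the moment, N m; "gripper_width": opening from 0.0 (shut) to 1.0 (fully open); "grasp_force": force on a finger pad.
Only numpy, scipy, OpenCV 4.12 (cv2) and the standard library are available. Lean on these libraries where they do the work, as an engineer would, in place of code of your own. Each camera call takes 0.05 s, during which the arm holds its last target. There are 200 camera calls.

TASK

Test the machine's stop on the bench: with a fingertip, press the mushroom-headed stop button in until it stays down by itself and take the finger off. Then release it by pushing one of its wings round clockwise (seen from above) until the head springs up again, and finally press the small flat start button in fully and let it come back. Only touch and push, gently: do not grip the stop head or the start button, and leave the loose things lying round about where they are.

Things in the scene. Friction and masses are not known exactly. Their poses are not given: they have to be found in the camera images.
- stop_box: square grey control enclosure, 90x90x60 mm, screwed to the bench, carrying the black mushroom stop button in the middle of its top. Origin: centre of its underside on the bench; z up; its y axis is the line of the two wings when the head is at rest. A 40 mm collar stands 14 mm above the top.
- stop_top (a point): highest point, the middle, of the black mushroom head (the place to press): 109 mm above the bench when out, 101 mm when latched in. The mushroom head is 56 mm in diameter with a flat of 36 mm on top; its underside lies 21 mm below this point.
- wing_left (a point): top of one of the two wings of the mushroom head, 36 mm from its axis (on the +y side of stop_box when at rest). Each wing is a radial bar 14 mm wide and 14 mm deep that reaches to 45 mm from the axis; its top is 7 mm below stop_top. Below a wing there is free space of 28 mm (20 mm when latched in) down to the enclosure's top. This point turns and sinks with the head; clockwise means that it first moves along the +x axis of stop_box.
- wing_right (a point): the same point on the opposite wing (on the -y side of stop_box when at rest); clockwise it first moves along -x of stop_box.
- stop_button (a joint): how far the stop head is pressed in, m: 0 out, 0.0095 at its firm bottom stop. It latches at about 0.008 and then stays there by itself; pressing takes about 4 N (a force stop of 6 to 8 N is met only at the bottom). When the latch is released a spring brings it back to 0.
- stop_head (a joint): how far the stop head is turned clockwise seen from above, rad: 0 at rest, firm stop at 0.9. A weak spring turns it back to 0 when let go (0.05 N m per rad: about 1.5 N at a wing). The latch lets go at about 0.6; turn to 0.75 or more to be sure. It cannot be turned anticlockwise.
- start_box: square grey control enclosure, 70x70x60 mm, screwed to the bench, carrying the small flat start button. Origin: centre of its underside on the bench; z up.
- start_button_top (a point): middle of the top of the round start button, 82 mm above the bench, 26 mm in diameter, black in a light metal housing.
- start_button (a joint): how far the start button is pressed in, m: 0 out, 0.006 fully in (takes about 4 N); it springs back by itself.
- tape_measure: loose yellow pocket tape measure, 33x75x63 mm, standing; origin under its centre
- sanding_block: loose brown sanding block, 60x108x30 mm; origin under its centre
- tape_roll_1: loose cream roll of masking tape, 65 mm in diameter, 36 mm high; origin under its centre
- screw_tin: loose open tin of screws, 65 mm in diameter, 29 mm high; origin under its centre
Things that resemble listed ones, but are neither listed nor needed, are in the scene too. Of the things that look like the sanding_block, the larger one is meant.

How it is judged:
By the outcome, as a careful person would: the job done as asked, in the order asked, and still so for the second after the job is handed in, with the robot touching nothing.
It also fails if it takes over 51 s, if anything falls off the work surface, if the arm or the gripper's body presses on something with over 40 N, if the wrist force passes 120 N, or if a joint passes its speed limit or range.

## Working session

There is one attempt and no reset: what is moved stays moved. The work goes in short steps, Python scripts to look and compute and a tool call to move; the robot and the scene stay as the last step left them, time stands still between calls to the robot, and variables do not carry over. Pictures are saved under pics/ and viewed, at most 10 in all, crops included, and the job is handed in when it is done.

Besides the shell and the picture viewer there is one more tool, called after ">>>" in YAML: its name, and indented under it one key for each argument. apply_moves: Moves the arm, as the interface text tells. Its arguments: {"type":"object","properties":{"targets":{"type":"array"}},"required":["targets"]}

```bash
mkdir -p pics
python3 - <<'E'
from plant import *
import cv2,numpy as np
for c in("scene","top"):
    f=grab_frame(c);cv2.imwrite(f"pics/{c}0.png",f[:,:,::-1])
    for q in("stop_box","stop_top","wing_left","start_box","start_button_top","tape_measure","sanding_block","tape_roll_1","screw_tin"):
        print(c,q,[(np.round(d["point"],3).tolist(),round(d["score"],2)) for d in recognise(c,q)[:3]])
s=state();print(s)
print(get_calibration("top"))
E
```

```text
scene stop_box [([0.486, -0.122, 0.061], 0.84)]
scene stop_top [([0.498, -0.141, 0.106], 0.86), ([0.49, -0.123, 0.061], 0.71)]
scene wing_left [([0.494, -0.137, 0.103], 0.95)]
scene start_box [([0.479, 0.099, 0.056], 0.92), ([0.492, -0.14, 0.107], 0.49)]
scene start_button_top [([0.482, 0.08, 0.085], 0.56)]
scene tape_measure [([0.627, 0.022, 0.043], 0.62)]
scene sanding_block [([0.442, 0.269, 0.025], 0.67), ([0.541, 0.208, 0.015], 0.61)]
scene tape_roll_1 [([0.484, 0.082, 0.085], 0.7), ([0.627, 0.022, 0.044], 0.69), ([0.641, -0.161, 0.029], 0.62)]
scene screw_tin [([0.42, 0.35, 0.01], 0.87)]
top stop_box [([0.494, -0.14, 0.059], 0.89), ([0.498, -0.147, 0.109], 0.17)]
top stop_top [([0.498, -0.142, 0.11], 0.64)]
top wing_left [([0.498, -0.149, 0.107], 0.96)]
top start_box [([0.484, 0.073, 0.057], 0.7), ([0.493, -0.141, 0.057], 0.63)]
top start_button_top [([0.484, 0.07, 0.083], 0.5)]
top tape_measure [([0.628, 0.011, 0.056], 0.7), ([0.491, -0.14, 0.061], 0.17)]
top sanding_block [([0.55, 0.204, 0.017], 0.87), ([0.446, 0.261, 0.026], 0.82)]
top tape_roll_1 [([0.642, -0.164, 0.037], 0.
[... 549 characters left out ...]
, 'tool_rot': array([-1.35867524e-05,  9.78571966e-01,  2.05905092e-01,  9.11433092e-06]), 'contact_force': array([ 0.06434282,  0.50083469, -0.06562893]), 'ft_torque': array([ 0.02513179, -0.01417822, -0.02946086]), 'grasp_force': 0.0, 'gripper_width': 1.0011076664135536}
{'camera_matrix': array([[456.58170167,   0.        , 321.36327231],
       [  0.        , 456.58170167, 233.67483317],
       [  0.        ,   0.        ,   1.        ]]), 'pose': array([[-0.01822197,  0.98028142, -0.19676457,  0.36029902],
       [-0.99974415, -0.01522629,  0.01672688,  0.09660659],
       [ 0.01340106,  0.19701902,  0.98030807,  0.99513277],
       [ 0.        ,  0.        ,  0.        ,  1.        ]])}
```

View pics/top0.png

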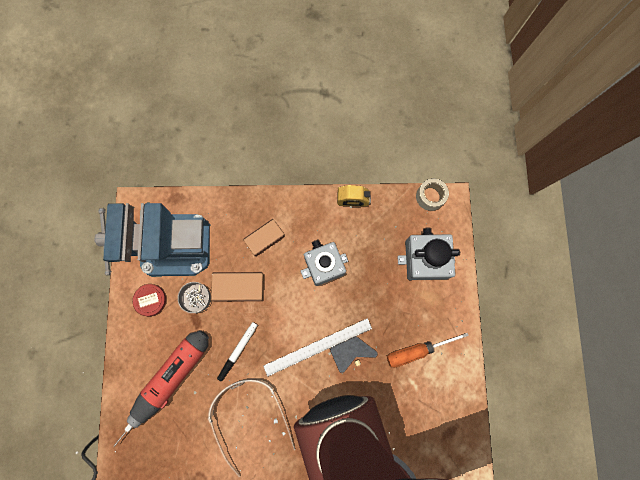

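View pics/scene0.png

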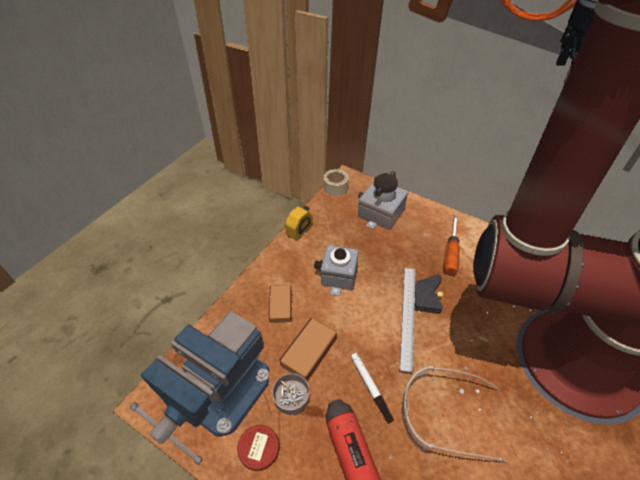

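Run:
```python
from plant import *
import cv2,numpy as np
f=cv2.imread("pics/top0.png")
a=cv2.resize(f[150:330,270:510],None,fx=3.3,fy=3.3,interpolation=cv2.INTER_CUBIC)
cv2.imwrite("pics/crop1.png",a[:600])
for q in("stop_top","stop_box","wing_left","start_button_top","start_box"):
    for r in regions_of("top",q)[:2]:
        m=r["pixels"].astype(np.uint8);p=cv2.findNonZero(m);print(q,round(r["score"],2),cv2.minAreaRect(p),cv2.minEnclosingCircle(p))
```

```text
stop_top 0.88 ((437.5667724609375, 252.38128662109375), (39.929054260253906, 26.909894943237305), 29.357751846313477) ((437.5, 252.5), 22.5500431060791)
stop_box 0.69 ((436.9230651855469, 252.38461303710938), (28.28971290588379, 39.38371658325195), 56.3099365234375) ((437.0, 252.5), 22.14168930053711)
stop_box 0.59 ((429.1103515625, 253.6241455078125), (59.72029495239258, 53.02598571777344), 3.3664605617523193) ((429.6000061035156, 257.1333312988281), 30.843427658081055)
wing_left 0.55 ((437.0, 252.0), (38.09336853027344, 27.758888244628906), 32.735225677490234) ((437.0, 251.5), 22.051176071166992)
start_button_top 0.48 ((324.0, 261.0), (12.0, 12.0), 90.0) ((324.3571472167969, 260.6428527832031), 6.566094875335693)
start_box 0.74 ((323.9494323730469, 262.7190856933594), (41.29920196533203, 43.098079681396484), 12.994616508483887) ((322.4074401855469, 262.37811279296875), 23.995424270629883)
start_box 0.52 ((428.5, 253.0), (54.0, 61.0), 90.0) ((428.9393005371094, 257.2427673339844), 31.30301284790039)
```

View pics/crop1.png

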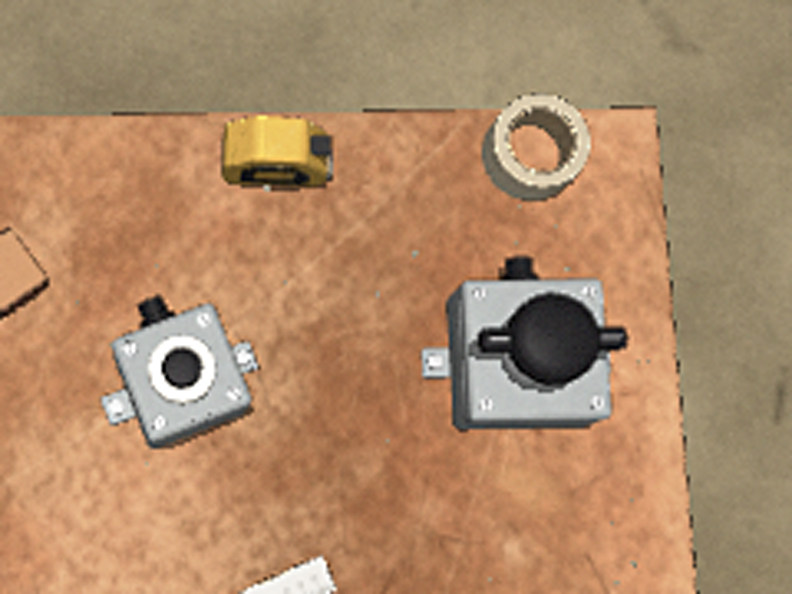

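The top view shows two candidate buttons:
- The mushroom stop is at about (437,253). Its wings lie left and right, at about (420,253) and (455,252).
- The flat start button, in a white ring, is at about (324,261).

They don't look alike, so neither is ambiguous. The larger sanding block at (238,287) isn't needed.

```bash
cat > h.py <<'E'
from plant import *
import numpy as np, cv2
from scipy.spatial.transform import Rotation as R
def ray(c,u,v,z,cal=None):
    k=cal or get_calibration(c);K=k["camera_matrix"];P=k["pose"]
    d=np.linalg.inv(K)@[u,v,1];d=P[:3,:3]@(d*[1,-1,-1]);o=P[:3,3]
    return o+d*(z-o[2])/d[2]
def rot():
    q=state()["tool_rot"];return R.from_quat([*q[1:],q[0]])
def totool(target):
    return rot().inv().apply(np.array(target)-state()["tool_pos"])
E
python3 - <<'E'
from h import *
print("head",ray("top",437.6,253,.098),"wl",ray("top",415.5,253,.102),"wr",ray("top",459.5,252.2,.102),"start",ray("top",324.8,261.2,.082))
print(totool([.495,-.142,.25]),rot().as_matrix())
E
```

```text
head [ 0.4974633  -0.14979341  0.098     ] wl [ 0.49756091 -0.10469519  0.102     ] wr [ 0.49775429 -0.19247896  0.102     ] start [0.48688492 0.07512944 0.082     ]
[ 0.39577109 -0.29551833  0.00332035] [[ 9.15184796e-01  4.03034476e-01  2.38653524e-05]
 [ 4.03034476e-01 -9.15184796e-01  3.19160952e-06]
 [ 2.31275364e-05  6.69764732e-06 -1.00000000e+00]]
```

>>> apply_moves:
  targets:
    - {"translation":[0.38,-0.28,0],"twist":0,"hand":0}
    - {"translation":[0.38,-0.28,0],"twist":0,"hand":0}
    - {"translation":[0.38,-0.28,0],"twist":0,"hand":0}
    - {"translation":[0.38,-0.28,0],"twist":0,"hand":0}
    - {"translation":[0.38,-0.28,0],"twist":0,"hand":0}
    - {"translation":[0.38,-0.28,0],"twist":0,"hand":0}
    - {"translation":[0.38,-0.28,0],"twist":0,"hand":0}
    - {"translation":[0.38,-0.28,0],"twist":0,"hand":0}

```text
time: 2.05
tool_pos: [0.4405, -0.2427, 0.2536]
tool_rot: [0.0, 0.979, 0.206, 0.0]
contact_force: [0.7, -0.6, 0.2]
gripper_width: -0.005
grasp_force: 0.0
```

>>> apply_moves:
  targets:
    - {"translation":[0.38,-0.28,0],"twist":0,"hand":0}
    - {"translation":[0.38,-0.28,0],"twist":0,"hand":0}
    - {"translation":[0,0,0],"twist":0.83,"hand":0}
    - {"translation":[0,0,0],"twist":0.83,"hand":0}
    - {"translation":[0,0,0],"twist":0.83,"hand":0}
    - {"translation":[0,0,0],"twist":0.83,"hand":0}
    - {"translation":[0,0,0],"twist":0.83,"hand":0}
    - {"translation":[0,0,0],"twist":0,"hand":0}

```text
time: 2.85
tool_pos: [0.4868, -0.1626, 0.2534]
tool_rot: [0.0, 1.0, 0.0, 0.0]
contact_force: [-0.2, 0.5, 1.0]
gripper_width: 0.003
grasp_force: 0.0
```

Run:
```python
from h import *
cal=get_calibration("wrist");f=grab_frame("wrist");cv2.imwrite("pics/w1.png",f[:,:,::-1])
for q in("stop_top","wing_left","stop_box"):
    print(q,[(np.round(d["point"],3).tolist(),round(d["score"],2)) for d in recognise("wrist",q)[:3]])
    for r in regions_of("wrist",q)[:1]:
        p=cv2.findNonZero(r["pixels"].astype(np.uint8));print(cv2.minAreaRect(p))
s=state();print(s["time"],s["tool_pos"],s["contact_force"],s["gripper_width"],s["joint_pos"]);print(cal, totool([.4975,-.149,.15]))
```

```text
stop_top [([0.5, -0.155, 0.107], 0.68)]
((302.6470947265625, 215.91177368164062), (66.71295166015625, 96.5537109375), 59.03623962402344)
wing_left []
((302.8368225097656, 216.27981567382812), (98.32683563232422, 66.58296203613281), 30.25643539428711)
stop_box [([0.506, -0.149, 0.054], 0.95)]
((306.0, 194.49996948242188), (113.99998474121094, 114.99998474121094), -0.0)
3.2 [ 0.48679931 -0.16260248  0.25330732] [-0.32112368 -0.47086969  0.34041094] -0.003110152233111403 [-4.67467836e-01 -2.18995386e-01  1.86858371e+00  3.04262590e-05
  1.49198641e+00  1.10306871e+00]
{'camera_matrix': array([[338.34971806,   0.        , 317.27882187],
       [  0.        , 338.34971806, 240.42654276],
       [  0.        ,   0.        ,   1.        ]]), 'pose': array([[ 9.09139776e-05,  9.60797235e-01,  2.77251988e-01,
         5.56369566e-01],
       [-9.99999855e-01, -5.97499412e-05,  5.34970168e-04,
        -1.62711058e-01],
       [ 5.30563648e-04, -2.77251997e-01,  9.60797090e-01,
         3.74099477e-01],
       [ 0.00000000e+00,  0.00000000e+00,  0.00000000e+00,
         1.00000000e+00]])} [ 0.01070113 -0.01359776  0.1033079 ]
```

View pics/w1.png

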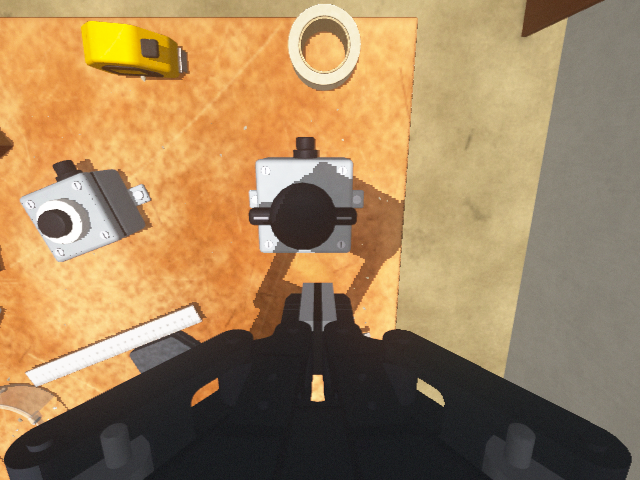

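The wrist view shows the stop head at (303,216), with wings running from (250,216) to (356,215), so along world y. The start button is at (55,222) and stands proud of its ring.

Run:
```python
from h import *
print(ray("wrist",303,216,.095),ray("wrist",249.5,216,.100),ray("wrist",356.5,215,.100),ray("wrist",55,222,.082))
```

```text
[ 0.4971838  -0.15091187  0.095     ] [ 0.49823441 -0.10695314  0.1       ] [ 0.49909541 -0.19527484  0.1       ] [0.48896905 0.06894917 0.082     ]
```

>>> apply_moves:
  targets:
    - {"translation":[0.107,-0.126,0.2],"twist":0,"hand":0}
    - {"translation":[0,0,0.4],"twist":0,"hand":0}
    - {"translation":[0,0,0.35],"twist":0,"hand":0}
    - {"translation":[0,0,0.15],"twist":0,"hand":0}
    - {"translation":[0,0,0.02],"twist":0,"hand":0}
    - {"translation":[0,0,0.02],"twist":0,"hand":0}
    - {"translation":[0,0,0.02],"twist":0,"hand":0}
    - {"translation":[0,0,0.02],"twist":0,"hand":0}

```text
time: 4.0
tool_pos: [0.4987, -0.1506, 0.1372]
tool_rot: [0.001, 1.0, -0.0, 0.002]
contact_force: [-0.4, -1.0, 0.4]
gripper_width: -0.002
grasp_force: 0.0
```

>>> apply_moves:
  targets:
    - {"translation":[0,0,0.02],"twist":0,"hand":0}
    - {"translation":[0,0,0.02],"twist":0,"hand":0}
    - {"translation":[0,0,0.02],"twist":0,"hand":0}
    - {"translation":[0,0,0.02],"twist":0,"hand":0}
    - {"translation":[0,0,0.02],"twist":0,"hand":0}

```text
time: 4.5
tool_pos: [0.4978, -0.1501, 0.1257]
tool_rot: [0.0, 1.0, -0.0, 0.0]
contact_force: [-1.0, -0.1, 2.8]
gripper_width: -0.001
grasp_force: 1.6
```

>>> apply_moves:
  targets:
    - {"translation":[0,0,0.015],"twist":0,"hand":0}
    - {"translation":[0,0,0.015],"twist":0,"hand":0}
    - {"translation":[0,0,0],"twist":0,"hand":0}

```text
time: 4.8
tool_pos: [0.4978, -0.1501, 0.1223]
tool_rot: [0.0, 1.0, -0.0, 0.0]
contact_force: [0.5, -0.5, 2.3]
gripper_width: 0.002
grasp_force: 1.5
```

>>> apply_moves:
  targets:
    - {"translation":[0,0,0.01],"twist":0,"hand":0}
    - {"translation":[0,0,0.01],"twist":0,"hand":0}
    - {"translation":[0,0,0],"twist":0,"hand":0}

```text
time: 5.1
tool_pos: [0.4979, -0.1502, 0.1215]
tool_rot: [0.0, 1.0, -0.0, 0.0]
contact_force: [-1.8, 0.9, 8.3]
gripper_width: 0.006
grasp_force: 4.1
```

>>> apply_moves:
  targets:
    - {"translation":[0,0,-0.1],"twist":0,"hand":0}
    - {"translation":[0,0,-0.4],"twist":0,"hand":0}
    - {"translation":[-0.2,-0.23,0],"twist":0,"hand":0}
    - {"translation":[-0.16,-0.23,0],"twist":0,"hand":0}
    - {"translation":[0,0,0],"twist":0,"hand":0}
    - {"translation":[0,0,0],"twist":0,"hand":0}

```text
time: 5.7
tool_pos: [0.4612, -0.1037, 0.17]
tool_rot: [0.0, 1.0, 0.0, -0.0]
contact_force: [-0.2, -0.3, 0.5]
gripper_width: -0.001
grasp_force: 0.0
```

Run:
```python
from h import *
f=grab_frame("wrist");cv2.imwrite("pics/w2.png",f[:,:,::-1])
f=grab_frame("scene");cv2.imwrite("pics/s2.png",cv2.resize(f[150:250,330:430,::-1],None,fx=5,fy=5))
r=regions_of("wrist","stop_top")
for d in r[:1]: print(cv2.boundingRect(cv2.findNonZero(d["pixels"].astype(np.uint8))))
r=recognise("wrist","stop_top");print(r[:1])
k=get_calibration("wrist")
def pr(p):
    q=k["pose"][:3,:3].T@(np.array(p)-k["pose"][:3,3]);return (k["camera_matrix"]@(q*[1,-1,-1]/-q[2]))[:2]
for z in(.102,.094):print(z,pr([.4975,-.105,z]),pr([.4975,-.195,z]))
print(state()["tool_pos"],state()["contact_force"])
```

```text
(320, 153, 152, 94)
[{'point': [0.4961, -0.1533, 0.0984], 'score': 0.92}]
0.102 [317.58104982 205.22026883] [477.11939729 205.08307154]
0.094 [317.56333884 202.79679643] [470.92665325 202.66513384]
[ 0.46181618 -0.10453393  0.17017257] [-0.37243282  0.39216213  0.09709927]
```

View pics/w2.png

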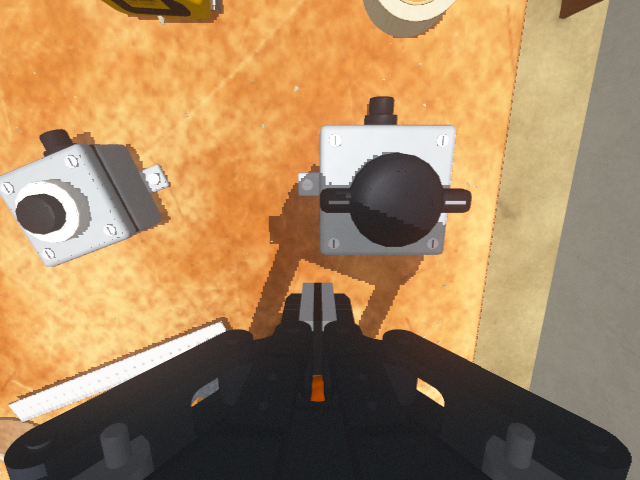

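The head spans 152 px, which matches the latched prediction (153) rather than the out one (160). So it is latched. Next I go down beside the wing.

>>> apply_moves:
  targets:
    - {"translation":[0,0.02,0.3],"twist":0,"hand":0}
    - {"translation":[0,0,0.3],"twist":0,"hand":0}
    - {"translation":[0,0,0.03],"twist":0,"hand":0}
    - {"translation":[0,0,0],"twist":0,"hand":0}
    - {"translation":[0.06,0,0],"twist":0,"hand":0}
    - {"translation":[0.05,0,0],"twist":0,"hand":0}
    - {"translation":[0.03,0,0],"twist":0,"hand":0}
    - {"translation":[0.02,0,0],"twist":0,"hand":0}

```text
time: 6.7
tool_pos: [0.4785, -0.1062, 0.1083]
tool_rot: [0.0, 1.0, 0.0, 0.001]
contact_force: [0.1, 0.2, 0.0]
gripper_width: 0.004
grasp_force: 0.0
```

>>> apply_moves:
  targets:
    - {"translation":[0.02,0,0],"twist":0,"hand":0}
    - {"translation":[0.036,-0.013,0],"twist":0.8,"hand":0}
    - {"translation":[0.036,-0.013,0],"twist":0.8,"hand":0}
    - {"translation":[0.036,-0.013,0],"twist":0.8,"hand":0}
    - {"translation":[0.036,-0.013,0],"twist":0.8,"hand":0}
    - {"translation":[0.036,-0.013,0],"twist":0.8,"hand":0}
    - {"translation":[0,0,0],"twist":0,"hand":0}

```text
time: 7.4
tool_pos: [0.4985, -0.1024, 0.1074]
tool_rot: [-0.0, 0.98, -0.199, 0.0]
contact_force: [-0.4, -0.0, -0.9]
gripper_width: 0.002
grasp_force: 0.1
```

>>> apply_moves:
  targets:
    - {"translation":[0.036,-0.013,0],"twist":0.8,"hand":0}
    - {"translation":[0.036,-0.013,0],"twist":0.8,"hand":0}
    - {"translation":[0.036,-0.013,0],"twist":0.8,"hand":0}
    - {"translation":[0.036,-0.013,0],"twist":0.8,"hand":0}
    - {"translation":[0.036,-0.013,0],"twist":0.8,"hand":0}
    - {"translation":[0,0,0],"twist":0,"hand":0}

```text
time: 8.0
tool_pos: [0.5168, -0.1064, 0.1072]
tool_rot: [-0.0, 0.921, -0.389, -0.0]
contact_force: [-0.4, 1.3, -0.1]
gripper_width: 0.003
grasp_force: 0.5
```

Run:
```python
from h import *
f=grab_frame("wrist");cv2.imwrite("pics/w3.png",f[:,:,::-1])
print(state()["tool_pos"],state()["contact_force"])
```

```text
[ 0.51661774 -0.106325    0.10720831] [-0.98244815  0.98687751  0.91011303]
```

View pics/w3.png

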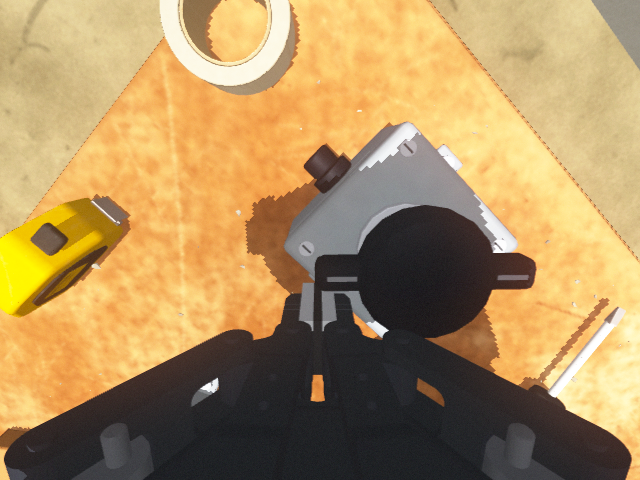

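The wrist view shows the wings level in the camera frame, from (318,272) to (535,270), so the head has turned about 0.8 rad with the finger against the wing. I push a touch more, then back off along the same arc.

>>> apply_moves:
  targets:
    - {"translation":[0.025,-0.007,0],"twist":0.5,"hand":0}
    - {"translation":[0,0,0],"twist":0,"hand":0}
    - {"translation":[0,0,0],"twist":0,"hand":0}

```text
time: 8.35
tool_pos: [0.5188, -0.1076, 0.1072]
tool_rot: [-0.0, 0.911, -0.411, -0.0]
contact_force: [-1.3, 1.7, -0.9]
gripper_width: 0.006
grasp_force: 0.6
```

>>> apply_moves:
  targets:
    - {"translation":[-0.036,0.013,0],"twist":-0.8,"hand":0}
    - {"translation":[-0.036,0.01,0],"twist":-0.8,"hand":0}
    - {"translation":[-0.036,0.01,0],"twist":-0.8,"hand":0}
    - {"translation":[-0.1,-0.05,0],"twist":0,"hand":0}
    - {"translation":[-0.2,-0.2,0],"twist":0,"hand":0}
    - {"translation":[-0.1,-0.1,-0.4],"twist":0,"hand":0}
    - {"translation":[0,0,-0.45],"twist":0,"hand":0}
    - {"translation":[0,0,0],"twist":0,"hand":0}

```text
time: 9.15
tool_pos: [0.4999, -0.0511, 0.2]
tool_rot: [-0.0, 0.954, -0.3, 0.007]
contact_force: [0.2, -0.9, 1.3]
gripper_width: -0.002
grasp_force: 0.0
```

Run:
```python
from h import *
f=grab_frame("wrist");cv2.imwrite("pics/w4.png",f[:,:,::-1])
f=grab_frame("top");cv2.imwrite("pics/t4.png",f[:,:,::-1])
k=get_calibration("wrist")
def pr(p):
    q=k["pose"][:3,:3].T@(np.array(p)-k["pose"][:3,3]);return (k["camera_matrix"]@(q*[1,-1,-1]/-q[2]))[:2].round(1)
for z in(.102,.094):print(z,pr([.498,-.106,z]),pr([.498,-.196,z]))
print(state()["tool_pos"],state()["tool_rot"],state()["contact_force"])
for q in("stop_top","start_button_top"):
  for d in recognise("wrist",q)[:2]:print(q,d)
for d in recognise("top","stop_top")[:1]:print(d)
```

```text
0.102 [386.7 204.6] [515.7 118.6]
0.094 [384.3 202.6] [508.4 119.6]
[ 0.49703613 -0.05083942  0.19418677] [-4.25443832e-05  9.53806723e-01 -3.00414217e-01  2.00792200e-03] [0.80905641 0.08706957 0.27467231]
stop_top {'point': [0.499, -0.1542, 0.1092], 'score': 0.83}
start_button_top {'point': [0.4902, 0.0658, 0.0847], 'score': 0.78}
start_button_top {'point': [0.5017, -0.1493, 0.1095], 'score': 0.2}
{'point': [0.494, -0.1502, 0.1103], 'score': 0.52}
```

View pics/w4.png

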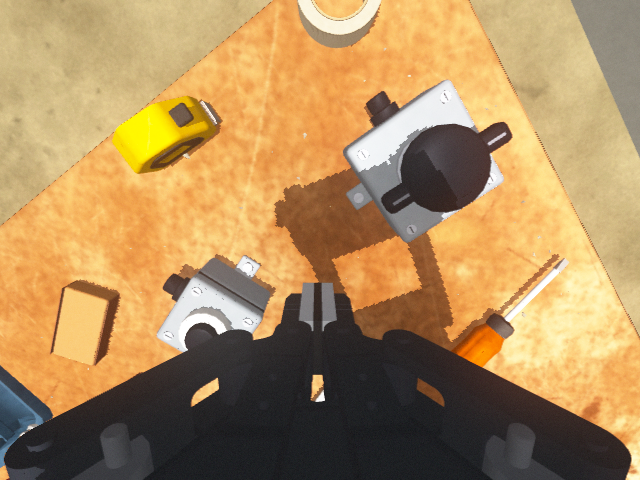

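Run:
```python
from h import *
k=get_calibration("wrist");fw=grab_frame("wrist");f=grab_frame("scene");cv2.imwrite("pics/s4.png",f[:,:,::-1])
def pr(p,k):
    q=k["pose"][:3,:3].T@(np.array(p)-k["pose"][:3,3]);return (k["camera_matrix"]@(q*[1,-1,-1]/-q[2]))[:2].round(1)
d=regions_of("wrist","stop_top")[0]
print(cv2.boundingRect(cv2.findNonZero(d["pixels"].astype(np.uint8))),cv2.minEnclosingCircle(cv2.findNonZero(d["pixels"].astype(np.uint8))))
for z in(.102,.094):
    a,b=pr([.498,-.106,z],k),pr([.498,-.196,z],k);print(z,a,b,np.linalg.norm(a-b))
K=get_calibration("scene");print("scene",pr([.498,-.151,.109],K),pr([.498,-.151,.101],K))
a=cv2.imread("pics/scene0.png")[165:205,365:410]
b=cv2.resize(cv2.imread("pics/s2.png"),(100,100),interpolation=cv2.INTER_AREA)[15:55,35:80]
c=f[165:205,365:410,::-1]
cv2.imwrite("pics/cmp.png",cv2.resize(np.hstack([a,b,c]),None,fx=5.5,fy=5.5,interpolation=cv2.INTER_NEAREST))
```

```text
(380, 110, 138, 98) ((448.0, 157.0), 78.49213409423828)
0.102 [386.1 202.4] [517.9 114.3] 158.533434959317
0.094 [383.7 200.2] [510.4 115.4] 152.45960120635235
scene [387.2 178.9] [386.8 181.5]
```

View pics/cmp.png

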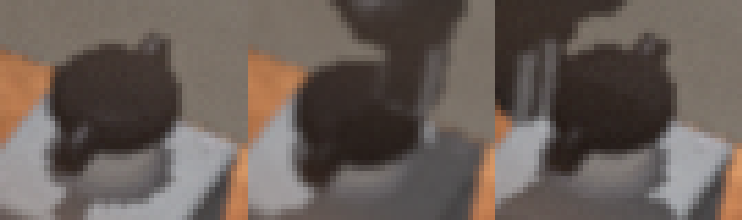

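The comparison strip shows the start, latched and current views side by side. The head top is at y≈43, 62 and 43, so it was latched and has now sprung back up. On to the start button.

Run:
```python
from h import *
print(state()["tool_pos"],totool([.488,.07,.160]),totool([.488,.07,.115]))
```

```text
[ 0.49547968 -0.05091844  0.19073124] [-0.07537606 -0.09481343  0.03082995] [-0.07526198 -0.09485733  0.07582979]
```

>>> apply_moves:
  targets:
    - {"translation":[-0.25,-0.32,0.1],"twist":0,"hand":0}
    - {"translation":[-0.25,-0.32,0.1],"twist":0,"hand":0}
    - {"translation":[-0.25,-0.31,0.1],"twist":0,"hand":0}
    - {"translation":[0,0,0],"twist":0,"hand":0}
    - {"translation":[0,0,0],"twist":0,"hand":0}

```text
time: 10.05
tool_pos: [0.4886, 0.0703, 0.1613]
tool_rot: [0.0, 0.954, -0.3, -0.001]
contact_force: [0.3, 0.2, 0.1]
gripper_width: 0.003
grasp_force: 0.0
```

Run:
```python
from h import *
f=grab_frame("wrist");cv2.imwrite("pics/w5.png",f[:,:,::-1])
for d in recognise("wrist","start_button_top")[:2]:print(d)
for d in regions_of("wrist","start_button_top")[:1]:
    p=cv2.findNonZero(d["pixels"].astype(np.uint8));c,r=cv2.minEnclosingCircle(p);print(c,r,ray("wrist",*c,.082))
print(state()["tool_pos"],totool([.488,.07,.115]),state()["time"])
```

```text
{'point': [0.4887, 0.0688, 0.0845], 'score': 0.97}
(313.0, 261.0) 20.24855613708496 [0.48936838 0.07152426 0.082     ]
[0.48955706 0.06889911 0.16249004] [-1.92750497e-03 -8.79858166e-06  4.74892057e-02] 10.2
```

View pics/w5.png

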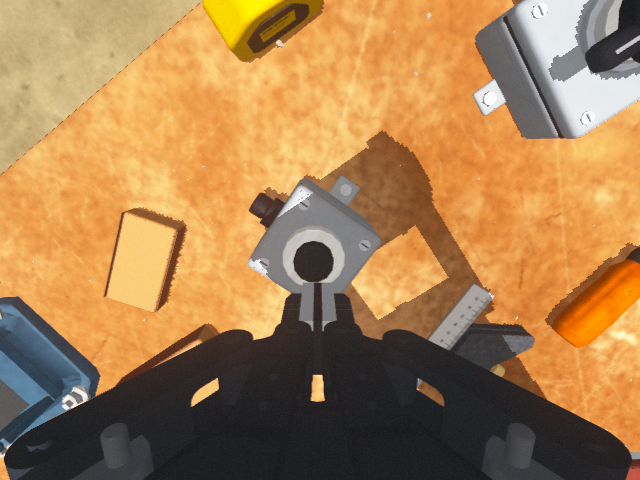

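The button is at (313,261), directly ahead of the fingertip and within 2 mm of it.

>>> apply_moves:
  targets:
    - {"translation":[0,-0.01,0.2],"twist":0,"hand":0}
    - {"translation":[0,0,0.2],"twist":0,"hand":0}
    - {"translation":[0,0,0.1],"twist":0,"hand":0}
    - {"translation":[0,0,0.04],"twist":0,"hand":0}
    - {"translation":[0,0,0.02],"twist":0,"hand":0}
    - {"translation":[0,0,0.02],"twist":0,"hand":0}
    - {"translation":[0,0,0],"twist":0,"hand":0}

```text
time: 10.9
tool_pos: [0.4903, 0.0705, 0.1049]
tool_rot: [-0.0, 0.954, -0.3, 0.001]
contact_force: [0.2, -0.5, -0.3]
gripper_width: -0.002
grasp_force: 0.0
```

>>> apply_moves:
  targets:
    - {"translation":[0,0,0.02],"twist":0,"hand":0}
    - {"translation":[0,0,0.02],"twist":0,"hand":0}
    - {"translation":[0,0,0.015],"twist":0,"hand":0}
    - {"translation":[0,0,0],"twist":0,"hand":0}

```text
time: 11.3
tool_pos: [0.4905, 0.0706, 0.0994]
tool_rot: [-0.0, 0.954, -0.3, 0.001]
contact_force: [0.7, 0.4, 3.5]
gripper_width: 0.001
grasp_force: 1.6
```

>>> apply_moves:
  targets:
    - {"translation":[0,0,0.015],"twist":0,"hand":0}
    - {"translation":[0,0,0.01],"twist":0,"hand":0}
    - {"translation":[0,0,0],"twist":0,"hand":0}

```text
time: 11.6
tool_pos: [0.4906, 0.0706, 0.0979]
tool_rot: [-0.0, 0.954, -0.3, 0.001]
contact_force: [-2.5, -0.4, 10.0]
gripper_width: -0.003
grasp_force: 4.9
```

>>> apply_moves:
  targets:
    - {"translation":[0,0,0.006],"twist":0,"hand":0}
    - {"translation":[0,0,0],"twist":0,"hand":0}

```text
time: 11.8
tool_pos: [0.4907, 0.0706, 0.0979]
tool_rot: [-0.0, 0.954, -0.3, 0.001]
contact_force: [-3.8, -0.8, 12.6]
gripper_width: -0.001
grasp_force: 6.5
```

>>> apply_moves:
  targets:
    - {"translation":[0,0,-0.1],"twist":0,"hand":0}
    - {"translation":[0,0,-0.3],"twist":0,"hand":0}
    - {"translation":[0,0,-0.4],"twist":0,"hand":0}
    - {"translation":[0,0,-0.3],"twist":0,"hand":0}
    - {"translation":[0,0,0],"twist":0,"hand":0}
    - {"translation":[0,0,0],"twist":0,"hand":0}
    - {"translation":[0,0,0],"twist":0,"hand":0}

```text
time: 12.5
tool_pos: [0.4886, 0.0706, 0.2037]
tool_rot: [0.001, 0.954, -0.3, -0.002]
contact_force: [-0.1, -0.6, -0.2]
gripper_width: 0.001
grasp_force: 0.0
```

Run:
```python
from h import *
f=grab_frame("scene");cv2.imwrite("pics/s6.png",cv2.resize(f[120:320,250:450,::-1],None,fx=3,fy=3))
for q in("start_button_top","stop_top"):
  for d in recognise("scene",q)[:1]:print(q,d)
print(state()["tool_pos"],state()["contact_force"])
```

```text
stop_top {'point': [0.4959, -0.1348, 0.1085], 'score': 0.96}
[0.48879453 0.0706365  0.20373034] [-0.11253589 -0.90516462 -0.69950752]
```

View pics/s6.png

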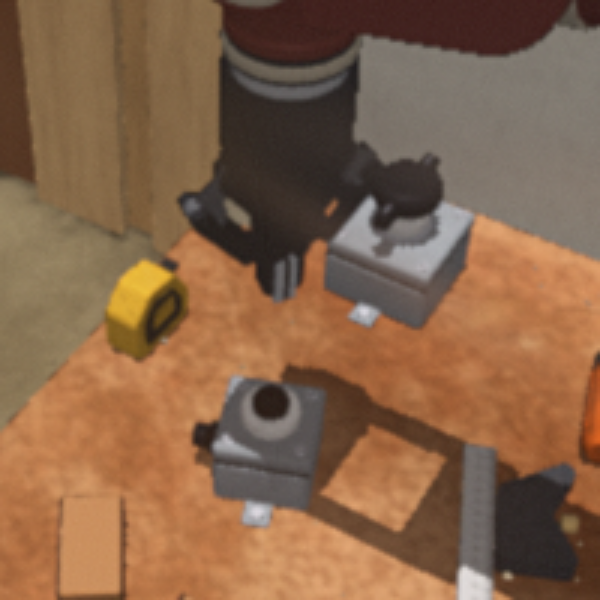

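The scene crop shows the stop head up at (410,185) and the start button out at (270,402). The gripper is clear of both, and the loose things that show have not moved.

```bash
python3 -c "
from plant import *
print(job_done())"
```

```text
the job is handed in; nothing more can be done
None
```

The job is handed in at about 12.6 s on the robot's clock: the stop was pressed until it latched, released by pushing a wing clockwise until the head sprang up, and the start button was then pressed fully in and came back out.

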